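Post a specimen case through the drop box flap

TASK

Push the specimen case along the deck and in through the hanging flap until it drops into the drop box, then draw the fingers back out so that the flap swings shut. Only push the case, never pick it up or lift it, and leave the stone gourd, the stone tower and the bowl where they stand.

Things in the scene. Friction and masses are not known exactly. Their poses are not given: they have to be found in the camera images.
- dropbox: fixed box. Origin at table level under the doorway's front, mid-width; x points from the deck in through the doorway, z up. In front (x -190 to 0 mm) a solid wooden deck, 300 mm wide, top 85 mm above the table; on it two aluminium rails (12 mm high, 6 mm thick, x -165 to -5) bound a straight lane 110 mm wide (y -55 to 55). Past the doorway the deck runs on level to x = 40, then the well
- flap (a joint): aluminium flap closing the doorway, 106 mm wide, 71 mm long, 4 mm thick, 70 g, hung from the rod. 0 = shut (it cannot swing out over the deck); positive rad = its lower edge swings into the well, up to 1.4. No latch or spring: it falls shut by its weight unless something is under it. The pushed case opens it
- flap_edge (a point): middle of the flap's lower edge, 4 mm above the level of the deck when shut
- doorway (a point): on the deck's top in the doorway, mid-width (drop box x 0, y 0, height 85 mm). Doorway 110 mm wide between blue posts 23 mm wide, closed above by a hinge rod (10 mm thick with sleeve) at x 4, 75 mm above the deck; the box is no taller. Upright fingers meet the rod; fingers leaning about 40 deg, tips leading, get under it. Axes as the drop box
- well (a point): centre of the well's floor, axes as the drop box. Blue well from x 40 to 200 mm of the drop box, 146 mm wide, rubber floor 5 mm above the table (80 mm below the deck), clear roof sheet 160 to 164 mm above the table. A case pushed half over the deck's inner end (its rear end then about 5 mm inside the doorway) tips and drops in
- case: loose flat specimen case with a black base, a clear lid and a reddish-brown stone inside, solid to touch: 70 mm long (x), 50 mm wide (y), 24 mm high, about 160 g; lies flat in the lane with one of its ends roughly towards the flap (yawed up to 15 degrees). Origin at the centre of its underside. Slides on the deck with ordinary friction
- gourd: loose small white stone gourd, 38 mm across, 58 mm high, on the deck beside the lane. Origin at the centre of its foot. To be left alone
- tower: loose small green stone tower, 28 mm square, 66 mm high with a pointed top, on the deck beside the lane, on the other side from the gourd. Origin at the centre of its foot. To be left alone
- bowl: white bowl of tumbled stones, 110 mm across, 35 mm high, on the table beside the drop box. Origin at the centre of its foot. To be left alone
Mind the look-alikes: they are no part of the job. There is more than one size of the case; the one meant has the size given above.

How it is judged:
By the outcome, as a careful person would: the job done as asked, in the order asked, and still so for the second after the job is handed in, with the robot touching nothing.
It also fails if it takes over 38 s, if anything falls off the work surface, if the arm or the gripper's body presses on something with over 40 N, if the wrist force passes 120 N, or if a joint passes its speed limit or range.

ROBOT

A 6-joint arm with a two-finger parallel gripper is mounted at the origin on the work surface. World frame = base frame: x ahead of the robot, y to its left, z up, the work surface at z = 0. Lengths are in m, angles in rad, forces in N, time in s.
With the tool pointing down it reaches from about 0.375 to 0.9 m from the base axis. Payload 3.1 kg.
Tool frame: the origin (TCP) lies between the finger pads; the fingertips stand 22 mm ahead of it and the grasp point (between the pads) lies 3 mm ahead of it; z points along the fingers, y is the direction in which the jaws open and shut (so a half turn about z gives the same grasp; the last joint's range is limited). The gripper opens to 87 mm and grips with 3 to 60 N. Pads are 19 mm wide; open, the fingers measure 117 mm over their backs; the gripper's body (75 mm by 190 mm) begins 51 mm behind the grasp point.
Start: joints at [1.107, 0.527, 1.433, -0, 1.181, -0.178], TCP at [0.176, 0.6, 0.245] pointing down, gripper open.
Joint ranges: [-3.08, 3.08], [-0.75, 2.2], [0.22, 2.44], [-1.43, 4.57], [0, 2.65], [-2.85, 2.85]. Speed limits (rad/s): [2.79, 2.79, 3.14, 3.14, 3.14, 3.14].

INTERFACE

Orientations are given as a unit quaternion [x, y, z, w].
In Python, from rig import get_obs, camera, get_calibration, hand_in, search_frame gives the robot as it stands.
- The arm moves only by the shell command python3 -m jog 'ROWS' [FORCE]. ROWS is JSON, a list of rows, each an object with "grip": the closure in counts, from 0 (fully open) to 255 (shut); "travel": the shift along the world's x, y, z in cm, a list of three; "twist": the turn about the world's z in degrees. A call has 1 to 8 rows; each row shifts and turns the commanded pose from where the row before left it; what a row does not reach is not made up. A row lasts 1/10 s, in which the tool goes at most 50 mm and 8.59 degrees, less where a joint would pass 70% of its speed; a pose out of reach is approached as far as the arm can. A call is refused whole if a number of a shift passes 5 or a number of a turn 8.59, either way. A call with a gripper value outside its range is refused whole. The fingers move at their own pace and stop on an object; FORCE is the grip in N (left out, the last holds). Time passes only in rows, so rows that do not move let the fingers close. It gives the time, the measured TCP pose, the force and the opening at its end, in the units of the state.
- get_obs(): the state, without advancing time (a new reading comes with each control period).
- camera(name): name is "scene" or "top"; returns the picture (400x640x3 uint8, red, green, blue); there is no depth.
- get_calibration(name): a dict with "fx", "fy", "cx", "cy" (pixels), "k1" (the pictures are not rectified: a ray, as slopes to the right and down, at radius r is drawn at 1 + k1 r^2 times it, then the intrinsics apply), "R" (3x3) and "t" (3): a world point X has camera coordinates R X + t. Camera axes: x right, y down, z forward; pixel columns grow to the right and rows downward; lengths in m; the calibration is good to about 2 mm. A picture is of the moment at which its call begins. get_calibration takes no time and is no camera call.
- hand_in(): hands the job in, once; it reports no verdict.
Trained networks look in the newest picture that a camera, given by its name, has taken for a name from the list of things; names that differ only in an ending like _2 or _b are one class to them, and where a whole thing is asked for, a point or a joint stands for the part that bears it (a point fixed in the world has none). Each returns a list of dicts, best first, with "p" (0 to 1); they miss things now and then, are a little off and sometimes report something else, mostly with a low value. They report only what shows in the picture. A call takes as long as a camera call. They do not tell look-alikes from the thing itself.
- search_frame(target, camera): "at" ([x, y, z] in m, in world coordinates, good to about 4 mm: the middle of the surface that is visible of it).
The state is a dict: "time": time; "q": joint angles; "joint_velocities": joint speeds; "joint_torque": joint torques, N m; "position": TCP position; "tool_rot": TCP orientation; "ft_force": force on the tool from outside, world axes, zero at the start; "moment": the same for the moment, N m; "grip_width": finger opening in m.
Only numpy, scipy, OpenCV 4.12 (cv2) and the standard library are available. Lean on these libraries where they do the work, as an engineer would, in place of code of your own. Each camera call takes 0.05 s, during which the arm holds its last target. There are 200 camera calls.

## Working session

There is one attempt and no reset: what is moved stays moved. The work goes in short steps, Python scripts to look and compute and a shell command to move; the robot and the scene stay as the last step left them, time stands still between calls to the robot, and variables do not carry over. Pictures are saved under pics/ and viewed, about 8 in all and at most 12, crops included, and the job is handed in when it is done.

```bash
ls; mkdir -p pics
python3 - <<'E'
from rig import *
import cv2,numpy as np
for c in("scene","top"):
    im=camera(c);cv2.imwrite(f"pics/{c}0.png",im[:,:,::-1])
    for n in("dropbox","flap","flap_edge","case","gourd","tower","bowl"):
        try: print(c,n,[(np.round(d["at"],3).tolist(),round(d["p"],2)) for d in search_frame(n,c)])
        except Exception as e: print(c,n,e)
    k=get_calibration(c);print({a:np.round(np.array(b),3).tolist() for a,b in k.items()})
print(get_obs())
E
```

```text
pics
scene dropbox [([0.734, -0.012, 0.105], 0.71)]
scene flap [([0.608, -0.176, 0.121], 0.69), ([0.682, -0.036, 0.162], 0.66)]
scene flap_edge [([0.681, -0.036, 0.163], 0.79)]
scene case [([0.605, -0.061, 0.11], 0.92), ([0.37, -0.137, 0.021], 0.8), ([0.779, -0.17, 0.015], 0.65), ([0.699, 0.219, 0.026], 0.51), ([0.607, -0.178, 0.123], 0.37)]
scene gourd [([0.545, 0.054, 0.116], 0.65)]
scene tower [([0.608, -0.173, 0.123], 0.79), ([0.697, 0.218, 0.021], 0.4)]
scene bowl [([0.699, 0.218, 0.023], 0.59)]
{'fx': 514.243, 'fy': 514.243, 'cx': 315.538, 'cy': 204.428, 'k1': -0.001, 'R': [[-0.179, 0.984, -0.009], [0.789, 0.138, -0.599], [-0.588, -0.114, -0.801]], 't': [-0.012, -0.41, 1.548]}
top dropbox [([0.664, -0.024, 0.084], 0.87)]
top flap [([0.677, -0.034, 0.163], 0.9), ([0.597, -0.17, 0.137], 0.67)]
top flap_edge [([0.673, -0.04, 0.16], 0.93), ([0.666, -0.028, 0.084], 0.35)]
top case [([0.365, -0.135, 0.018], 0.84), ([0.605, -0.065, 0.11], 0.76), ([0.77, -0.171, 0.023], 0.56)]
top gourd [([0.537, 0.059, 0.127], 0.7)]
top tower [([0.596, -0.171, 0.136], 0.74)]
top bowl [([0.699, 0.215, 
[... 176 characters left out ...]
0.118, 0.587, 0.89]}
{'time': 0.8, 'q': array([ 1.10752178e+00,  5.27455884e-01,  1.43270825e+00, -2.35417077e-05,
        1.18138600e+00, -1.78462533e-01]), 'joint_velocities': array([-0.00041275,  0.00056208, -0.00105235, -0.00273219,  0.00012246,
        0.00011526]), 'joint_torque': array([-1.60994314e-04, -4.39956343e+01, -1.76972723e+01,  6.34487090e-02,
        5.03768446e-02, -1.35578699e-05]), 'position': array([0.17555557, 0.59981392, 0.2445729 ]), 'tool_rot': array([1.41920751e-01, 9.89878023e-01, 1.67417493e-05, 1.70395645e-05]), 'ft_force': array([-0.100291  , -1.06755062, -0.09896974]), 'moment': array([ 0.00045146, -0.00512224, -0.02433485]), 'grip_width': 0.08689945594550012}
```

Run:
```python
import cv2
a=cv2.imread("pics/top0.png");b=cv2.imread("pics/scene0.png")
cv2.imwrite("pics/top1.png",cv2.resize(a[20:320,190:590],None,fx=2,fy=2,interpolation=2))
```

```text
(no output)
```

View pics/scene0.png

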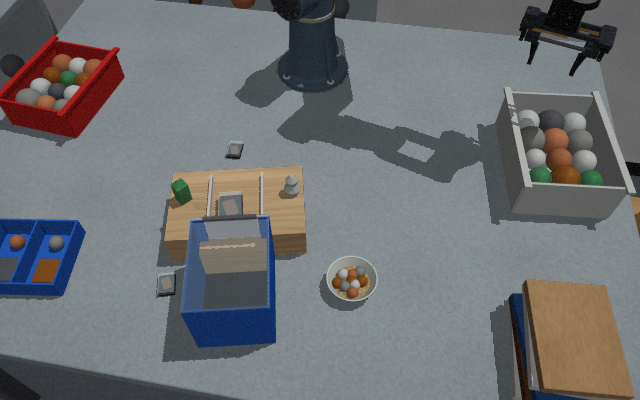

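View pics/top1.png

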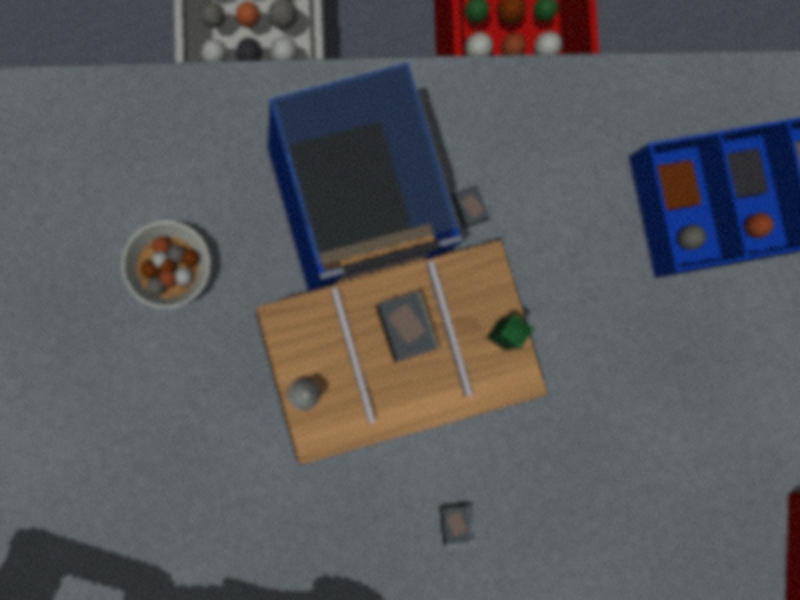

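The case meant is the one in the lane (top 394,182). The look-alikes on the table at top px (418,281) and (426,122) are smaller, and the lane one alone is ~70 mm long and on the deck. Next I'll fit the box and case poses and check that in an enlarged crop.

```bash
cat > h.py <<'E'
import numpy as np
from rig import get_calibration
from scipy.optimize import least_squares
def proj(X,c):
    k=get_calibration(c);P=np.atleast_2d(X)@np.array(k["R"]).T+k["t"]
    s=P[:,:2]/P[:,2:];s=s*(1+k["k1"]*(s**2).sum(1,keepdims=True))
    return s*[k["fx"],k["fy"]]+[k["cx"],k["cy"]]
def w(p,L):
    L=np.atleast_2d(L).astype(float);c,s=np.cos(p[2]),np.sin(p[2])
    return np.c_[p[0]+c*L[:,0]-s*L[:,1],p[1]+s*L[:,0]+c*L[:,1],L[:,2]]
def fit(L,px,c,p0):
    r=least_squares(lambda p:(proj(w(p,L),c)-px).ravel(),p0);return r.x,np.abs(r.fun).max()
E
python3 - <<'E'
from h import *
import cv2
h=.085
L=[[-.19,.15,h],[-.19,-.15,h],[0,-.15,h],[0,.15,h],[-.165,.058,h+.012],[-.165,-.058,h+.012],[-.005,.058,h+.012],[-.005,-.058,h+.012]]
px=np.array([[300,462],[546,393],[500,240],[257,310],[371,421],[467,395],[335,290],[432,264]])/2+[190,20]
b,e=fit(L,px,"top",[.66,-.03,.25]);print("box",b,e)
z=h+.024
Lc=[[.035,.025,z],[.035,-.025,z],[-.035,-.025,z],[-.035,.025,z]]
cp=np.array([[379,301],[422,290],[439,349],[395,361]])/2+[190,20]
c,e=fit(Lc,cp,"top",[.6,-.06,.25]);print("case",c,e)
R=np.array([[np.cos(b[2]),np.sin(b[2])],[-np.sin(b[2]),np.cos(b[2])]])
print("case in box",R@(c[:2]-b[:2])*1e3,np.degrees(c[2]-b[2]))
a=cv2.imread("pics/top0.png");s=cv2.imread("pics/scene0.png")
out=[]
for im,n,(x,y) in((a,"top",(310,110)),(s,"scene",(150,130))):
    im=cv2.resize(im[y:y+150,x:x+170] ,None,fx=4,fy=4,interpolation=2)[:, :400] if 0 else cv2.resize(im[y:y+150,x:x+130],None,fx=3,fy=4,interpolation=2) if 0 else cv2.resize(im[y:y+160,x:x+160],None,fx=2.5,fy=2.5,interpolation=2)
    f=lambda Q:np.int32((proj(Q,n)-[x,y])*2.5)
    cv2.polylines(im,[f(w(b,L[:4]))],True,(0,255,255));cv2.polylines(im,[f(w(c,Lc))],True,(0,0,255))
    cv2.polylines(im,[f(w(b,[[-.165,-.055,h],[-.005,-.055,h],[-.005,.055,h],[-.165,.055,h]]))],True,(255,0,255))
    out.append(im)
cv2.imwrite("pics/c1.png",np.hstack(out))
E
```

```text
box [ 0.67298026 -0.04038811  0.24170074] 1.6745431771417998
case [ 0.60833572 -0.06750729  0.2296096 ] 0.37691305623144444
case in box [-69.25656763 -10.85793626] -0.6927711816119492
```

View pics/c1.png

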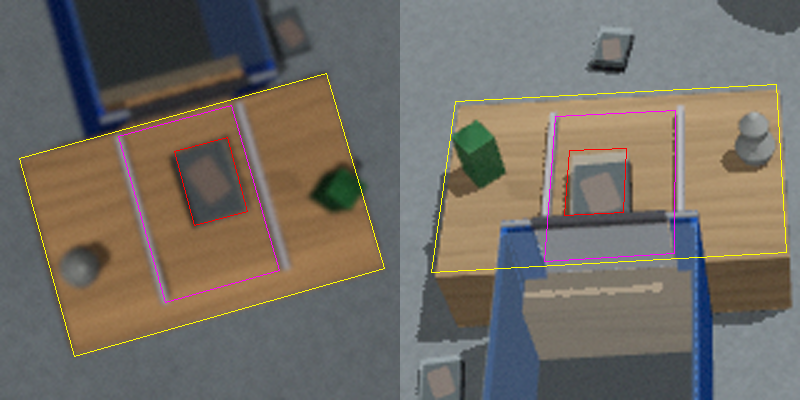

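The overlay fits the box in both views. The case outline matches 70x50 within 0.4 px, which confirms the one in the lane: centre at box (-69,-11) mm, aligned within 1°. Now I'll move above the spot behind it.

```bash
python3 -m jog '[{"grip":211,"travel":[2.28,-4.28,0],"twist":7.5},{"grip":211,"travel":[2.28,-4.28,0],"twist":7.5},{"grip":211,"travel":[2.28,-4.28,0],"twist":7.5},{"grip":211,"travel":[2.28,-4.28,0],"twist":7.6},{"grip":211,"travel":[2.28,-4.28,0],"twist":0},{"grip":211,"travel":[2.28,-4.28,0],"twist":0},{"grip":211,"travel":[2.28,-4.28,0],"twist":0},{"grip":211,"travel":[2.28,-4.28,0],"twist":0}]' 20
python3 -m jog '[{"grip":211,"travel":[2.28,-4.28,0],"twist":0},{"grip":211,"travel":[2.28,-4.28,0],"twist":0},{"grip":211,"travel":[2.28,-4.28,0],"twist":0},{"grip":211,"travel":[2.28,-4.28,0],"twist":0},{"grip":211,"travel":[2.28,-4.28,0],"twist":0},{"grip":211,"travel":[2.28,-4.28,0],"twist":0},{"grip":211,"travel":[0,0,0],"twist":0},{"grip":211,"travel":[0,0,0],"twist":0}]'
cat >> h.py <<'E'
b=np.array([.67298,-.04039,.2417])
def st():
    from rig import get_obs
    from scipy.spatial.transform import Rotation as Ro
    o=get_obs();p=o["position"];d=p[:2]-b[:2];c,s=np.cos(b[2]),np.sin(b[2])
    M=Ro.from_quat(o["tool_rot"]).as_matrix()
    print("t",o["time"],"pos",p.round(4),"box xy mm",np.round([c*d[0]+s*d[1],c*d[1]-s*d[0]],4)*1e3,"yaw-box",np.degrees(np.arctan2(M[1,1],M[0,1])-b[2])-90,"tz",M[:,2].round(3),"grip",o["grip_width"],"F",o["ft_force"].round(1))
E
python3 -c "from h import *;st()"
```

```text
time: 1.6
position: [0.3585, 0.2564, 0.2449]
tool_rot: [-0.119, 0.993, 0.0, 0.001]
ft_force: [0.9, 0.1, 0.4]
grip_width: 0.031
time: 2.4
position: [0.4948, 0.0001, 0.2444]
tool_rot: [-0.118, 0.993, 0.0, -0.0]
ft_force: [-0.6, 1.0, 0.0]
grip_width: 0.0152
t 2.4 pos [4.948e-01 1.000e-04 2.444e-01] box xy mm [-163.3   82. ] yaw-box -0.3305520265912065 tz [-0.  0. -1.] grip 0.015178652059724051 F [-0.6  1.   0. ]
```

```bash
python3 -m jog '[{"grip":211,"travel":[1.75,-4.35,0],"twist":0.3},{"grip":211,"travel":[1.75,-4.35,0],"twist":0}]'; python3 -c "from h import *;st()"
python3 -m jog '[{"grip":211,"travel":[0,0,0],"twist":0}]' >/dev/null; python3 -c "from h import *;st()"
python3 -m jog '[{"grip":211,"travel":[0,0,-4],"twist":0},{"grip":211,"travel":[0,0,-4],"twist":0},{"grip":211,"travel":[0,0,-2],"twist":0},{"grip":211,"travel":[0,0,-1.5],"twist":0},{"grip":211,"travel":[0,0,-0.7],"twist":0},{"grip":211,"travel":[0,0,0],"twist":0}]'
python3 - <<'E'
from h import *;st()
from rig import camera
import cv2
a=camera("top")[110:270,310:470,::-1];s=camera("scene")[130:290,150:310,::-1]
cv2.imwrite("pics/c2.png",cv2.resize(np.hstack([a,s]),None,fx=2.5,fy=2.5,interpolation=2))
E
```

```text
time: 2.6
position: [0.5287, -0.084, 0.2447]
tool_rot: [-0.124, 0.992, 0.001, -0.001]
ft_force: [0.9, 0.1, 0.6]
grip_width: 0.0152
t 2.6 pos [ 0.5287 -0.084   0.2447] box xy mm [-150.5   -7.8] yaw-box 0.39984572117445794 tz [-0.001  0.001 -1.   ] grip 0.015180935560488171 F [0.9 0.1 0.6]
t 2.7 pos [ 0.5321 -0.0891  0.245 ] box xy mm [-148.5  -13.6] yaw-box 0.012891961408925567 tz [ 0.004 -0.003 -1.   ] grip 0.015013417056183531 F [ 0.1  0.6 -0.3]
time: 3.3
position: [0.5284, -0.0841, 0.1219]
tool_rot: [-0.123, 0.992, 0.001, -0.001]
ft_force: [0.2, -0.2, 0.2]
grip_width: 0.015
t 3.3 pos [ 0.5284 -0.0841  0.1219] box xy mm [-150.8   -7.9] yaw-box 0.22600966245408927 tz [-0.003  0.001 -1.   ] grip 0.015037959522964016 F [ 0.2 -0.2  0.2]
```

View pics/c2.png

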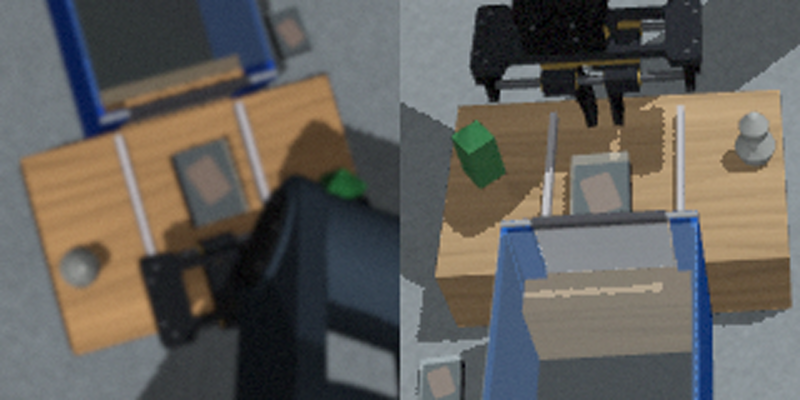

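```bash
python3 -m jog '[{"grip":211,"travel":[2.0,0.3,0],"twist":0},{"grip":211,"travel":[1.0,0.24,0],"twist":0},{"grip":211,"travel":[0.8,0.2,0],"twist":0},{"grip":211,"travel":[0.8,0.2,0],"twist":0},{"grip":211,"travel":[0.8,0.2,0],"twist":0},{"grip":211,"travel":[0.8,0.2,0],"twist":0},{"grip":211,"travel":[0.3,0.07,0],"twist":0},{"grip":211,"travel":[0,0,0],"twist":0}]'
python3 - <<'E'
from h import *;st()
from rig import camera
import cv2
a=camera("top")[110:270,310:470,::-1];s=camera("scene")[130:290,150:310,::-1]
cv2.imwrite("pics/c3.png",cv2.resize(np.hstack([a,s]),None,fx=2.5,fy=2.5,interpolation=2))
E
```

```text
time: 4.2
position: [0.5954, -0.0717, 0.1225]
tool_rot: [-0.122, 0.993, -0.0, 0.001]
ft_force: [-0.6, -0.0, 0.2]
grip_width: 0.0151
t 4.2 pos [ 0.5954 -0.0717  0.1225] box xy mm [-82.8 -11.8] yaw-box 0.14020387734228734 tz [ 0.001 -0.    -1.   ] grip 0.015110392210395129 F [-0.6 -0.   0.2]
```

View pics/c3.png

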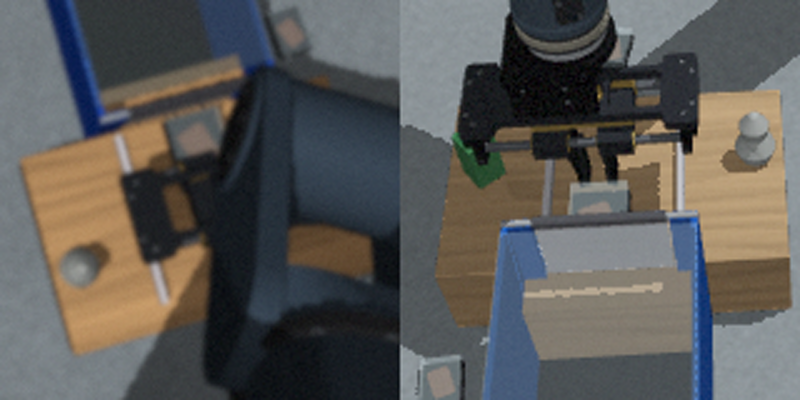

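Run:
```python
from h import *
for x in(-.080,-.076,-.072,-.068): print(x,proj(w(b,[[x,.0135,.109],[x,-.0365,.109]]),"scene").round(1).tolist())
```

```text
-0.08 [[239.8, 197.9], [216.7, 199.1]]
-0.076 [[239.8, 199.3], [216.6, 200.6]]
-0.072 [[239.7, 200.8], [216.5, 202.0]]
-0.068 [[239.7, 202.2], [216.4, 203.5]]
```

```bash
python3 -m jog '[{"grip":211,"travel":[1.46,0.36,0],"twist":0},{"grip":211,"travel":[4.76,1.17,0],"twist":0},{"grip":211,"travel":[0,0,0],"twist":0},{"grip":211,"travel":[0,0,0],"twist":0},{"grip":211,"travel":[0,0,0],"twist":0},{"grip":211,"travel":[0,0,0],"twist":0}]'
python3 - <<'E'
from h import *;st()
from rig import camera
import cv2
a=camera("top")[80:240,310:470,::-1];s=camera("scene")[170:330,150:310,::-1]
cv2.imwrite("pics/c4.png",cv2.resize(np.hstack([a,s]),None,fx=2.5,fy=2.5,interpolation=2))
E
```

```text
time: 4.9
position: [0.6554, -0.0565, 0.1223]
tool_rot: [-0.122, 0.993, 0.0, -0.001]
ft_force: [-0.7, -0.6, -0.5]
grip_width: 0.0152
t 4.9 pos [ 0.6554 -0.0565  0.1223] box xy mm [-20.9 -11.4] yaw-box 0.10944438960380865 tz [-0.002  0.    -1.   ] grip 0.015177606320428609 F [-0.7 -0.6 -0.5]
```

View pics/c4.png

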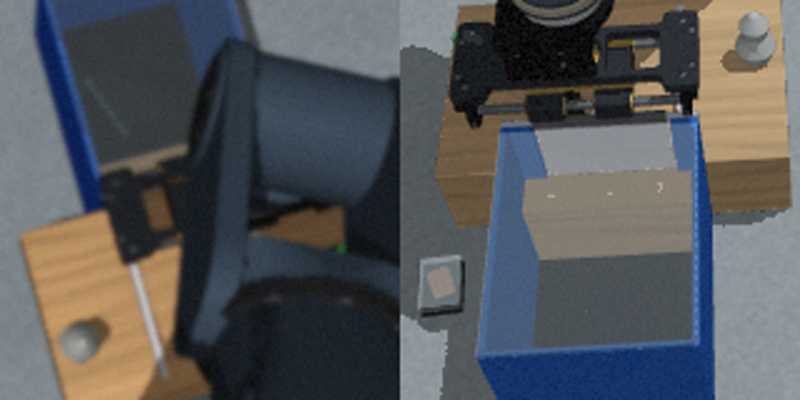

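```bash
python3 -m jog '[{"grip":211,"travel":[-2.0,-0.5,0],"twist":0},{"grip":211,"travel":[-4,-1,0],"twist":0},{"grip":211,"travel":[-3,-0.7,0],"twist":0},{"grip":211,"travel":[0,0,3],"twist":0},{"grip":211,"travel":[0,0,5],"twist":0},{"grip":211,"travel":[-2,0,5],"twist":0},{"grip":211,"travel":[-4.5,0,0],"twist":0},{"grip":211,"travel":[0,0,0],"twist":0}]'
python3 - <<'E'
from h import *;st()
from rig import camera,search_frame
import cv2
A=camera("top");S=camera("scene")
for c in("top","scene"): print(c,[(n,[(np.round(d["at"],3).tolist(),round(d["p"],2)) for d in search_frame(n,c)]) for n in("case","flap_edge","tower","gourd")])
f=lambda im:cv2.resize(np.clip(im[:,:,::-1].astype(float)*1.8,0,255).astype(np.uint8),None,fx=3.3,fy=3.3,interpolation=2)
cv2.imwrite("pics/c5.png",np.hstack([f(A[45:215,320:440]),f(S[160:330,160:280])]))
E
```

```text
time: 5.8
position: [0.4957, -0.0764, 0.2492]
tool_rot: [-0.121, 0.993, 0.002, -0.004]
ft_force: [0.4, 0.2, -1.2]
grip_width: 0.0149
t 5.8 pos [ 0.4957 -0.0764  0.2492] box xy mm [-180.7    7.4] yaw-box 0.08541225939067942 tz [-0.008  0.003 -1.   ] grip 0.014854697671377412 F [ 0.4  0.2 -1.2]
top [('case', [([0.369, -0.132, 0.016], 0.77), ([0.771, -0.174, 0.021], 0.72), ([0.535, 0.057, 0.129], 0.55), ([0.667, -0.028, 0.083], 0.21)]), ('flap_edge', [([0.674, -0.039, 0.16], 0.64)]), ('tower', [([0.596, -0.171, 0.136], 0.83)]), ('gourd', [([0.598, -0.172, 0.136], 0.42)])]
scene [('case', [([0.776, -0.165, 0.016], 0.8), ([0.371, -0.135, 0.022], 0.7), ([0.682, -0.038, 0.159], 0.62)]), ('flap_edge', [([0.683, -0.037, 0.163], 0.75)]), ('tower', [([0.61, -0.175, 0.122], 0.69), ([0.727, -0.013, 0.092], 0.22)]), ('gourd', [([0.544, 0.056, 0.118], 0.71), ([0.724, -0.016, 0.097], 0.34)])]
```

View pics/c5.png

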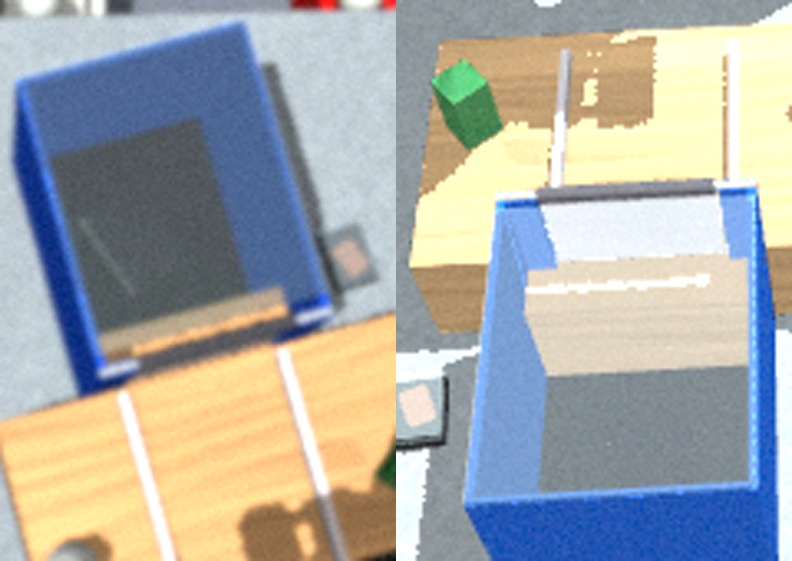

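The lane is empty and the flap is shut, but the case isn't obvious on the dark well floor. A faint line shows at crop (80,220)-(135,295). I'll compare the well before and after with the contrast stretched.

Run:
```python
from h import *
from rig import camera
import cv2
out=[]
for n,(x,y,wd,hh) in(("top",(322,75,90,90)),("scene",(190,210,90,110))):
    old=cv2.imread(f"pics/{n}0.png").astype(float); new=np.mean([camera(n)[:,:,::-1].astype(float) for _ in range(6)],0)
    for im in(old,new):
        im=cv2.GaussianBlur(im,(0,0),.6)[y:y+hh,x:x+wd]
        out.append(cv2.resize(np.clip((im-20)*3.,0,255).astype(np.uint8),(400,300),interpolation=2))
cv2.imwrite("pics/c6.png",np.vstack([np.hstack(out[:2]),np.hstack(out[2:])]))
```

```text
(no output)
```

View pics/c6.png

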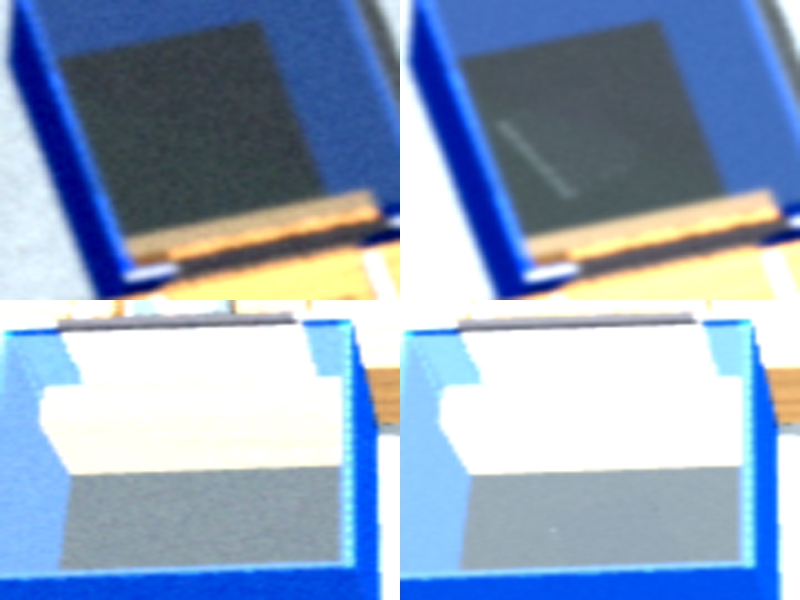

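The line is 28 px, which is about 70 mm at floor depth, with a faint 70x50 outline beside it. So the case lies in the well, dark base up on the dark rubber. The flap is shut, and the gourd and tower are where they were. I'm handing in.

Run:
```python
from rig import *
import numpy as np
camera("top");print([(np.round(d["at"],3).tolist(),d["p"]) for d in search_frame("bowl","top")])
print(get_obs()["time"],get_obs()["ft_force"]);print(hand_in())
```

```text
[([0.7, 0.218, 0.031], 0.57), ([0.67, -0.02, 0.085], 0.2)]
7.0 [ 0.51619444  0.6341498  -0.80837923]
the job is handed in; nothing more can be done
None
```

I pushed the case up to the flap with the fingers upright and nearly closed, then shoved it through fast, because upright fingers can't pass the rod. It slid the last few millimetres into the well on its own. I then drew the fingers back and clear, and handed in at 7.0 s.

**Last checks:**
- **Lane and flap:** the lane is empty and the flap looks shut in both cameras.
- **Other objects:** the gourd, tower and bowl were found where they started, within the detector's accuracy. In the last top view the gourd search found only the tower, so the gourd's place comes from the scene camera and the earlier pictures.
- **Robot:** the fingers are clear and touching nothing.

**Weak point:** the detector did not find the case in the well. I see it only in a contrast-stretched top view, as a 70 mm edge and a faint outline on the dark floor. It seems to have turned over as it fell and lies black base up. The scene view showed no clear sign of it.

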